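# Tug-test two port plugs and pull the one that is not latched

## Robot

A 6-joint arm with a two-finger parallel gripper is mounted at the origin on a cart in front of the work surface, level with it; the furniture and walls round the work are solid. World frame = base frame: x ahead of the robot, y to its left, z up, the work surface at z = 0. Lengths are in m, angles in rad, forces in N, time in s.
With the tool pointing down it reaches from about 0.3 to 0.75 m from the base axis. Payload 8.5 kg.
Tool frame: the origin (TCP) lies midway between the tips of the shut fingers; the grasp point (between the pads) lies 19 mm behind it; x points along the fingers, y is the direction in which the jaws open and shut, and the axes are right-handed (so a half turn about x gives the same grasp; the last joint's range is limited). The gripper opens to 88 mm and grips with 3 to 60 N. Pads are 18 mm wide; open, the fingers measure 123 mm over their backs; the gripper's body (75 mm by 187 mm) begins 45 mm behind the grasp point.
Start: joints at [1.114, 0.381, 1.297, -0, 1.464, -0.215], TCP at [0.132, 0.534, 0.239] pointing down, gripper open.
Joint ranges: [-3.11, 3.11], [-0.89, 2.33], [0.22, 2.48], [-1.42, 4.56], [0.17, 2.85], [-2.88, 2.88]. Speed limits (rad/s): [2.39, 2.39, 3.14, 3.14, 3.14, 3.14].

## Interface

Orientations are given as a rotation vector (axis times angle).
In Python, from plant import * gives the robot as it stands.
- The arm moves only by the tool step_arm, never from a script. Its argument "commands" is one flat list of numbers, 7 for each row, row after row: the shift along the world's x, y, z in m, then the turn, a rotation vector about the world's x, y, z in rad, then the opening, from -1 (shut) to 1 (fully open). In form: [x, y, z, rx, ry, rz, jaw, x, y, z, rx, ry, rz, jaw, ...]. A call has 1 to 10 rows; each row shifts and turns the commanded pose from where the row before left it; what a row does not reach is not made up. A row lasts 1/8 s, in which the tool goes at most 62.5 mm and 10.7 degrees, less where a joint would pass 70% of its speed; a pose out of reach is approached as far as the arm can. A call with a gripper value outside its range is refused whole. The fingers move at their own pace and stop on an object; the grip force is fixed at half the most. Time passes only in rows, so rows that do not move let the fingers close. It gives the time, the measured TCP pose, the force and the opening at its end, in the units of the state.
- read_state(): the state, without advancing time (a new reading comes with each control period).
- capture(name): name is "side" or "top"; returns a dict with "frame" (420x560x3 uint8, red, green, blue), "vfov" (degrees; the focal length in pixels is half the picture's height over the tangent of half this angle, whatever the lens; pixels are square), "cx", "cy" (the principal point, pixels), "R" (3x3) and "t" (3): a world point X has camera coordinates R X + t. Camera axes: x right, y down, z forward; pixel columns grow to the right and rows downward; lengths in m; the calibration is good to about 2 mm. A picture is of the moment at which its call begins. There is no depth.
- close_job(): hands the job in, once; it reports no verdict.
The state is a dict: "t": time; "joint_pos": joint angles; "qd": joint speeds; "effort": joint torques, N m; "tcp_pos": TCP position; "tcp_rot": TCP orientation; "force": force on the tool from outside, world axes, zero at the start; "ft_torque": the same for the moment, N m; "finger_gap": finger opening in m.
Only numpy, scipy, OpenCV 4.12 (cv2) and the standard library are available. Lean on these libraries where they do the work, as an engineer would, in place of code of your own. Each camera call takes 0.05 s, during which the arm holds its last target.

## Task

Two blue plugs sit in the two metal ports on the bench, but one of them has not latched. Tug each plug straight up with about 12 N (never more than 20 N) and keep that pull on for a second: leave the plug that holds in its port, and put the one that slides out into the red tray. Leave the timer and the two petri dishes where they are.

Things in the scene. Friction and masses are not known exactly. Their poses are not given: they have to be found in the camera images.
- port_a: one of two alike ports: aluminium block 60 x 60 mm, top face 45 mm above the bench, on a steel base plate 90 (x) x 62 (y) x 8 mm, a brass outlet 10 mm out of its +y side, 26 mm up. Origin: centre of its underside, z up. A 17 mm hole in the middle of its top goes down 37 mm. Fixed
- port_b: the other port, the same in every way outside
- plug_a: blue plug in port_a: round ribbed grip 22 mm in diameter, 37 mm tall, on a flange 32 mm in diameter, 5 mm thick; below it a steel shank 10 mm in diameter that ends in a bulb 16 mm in diameter, 26 mm below the flange; 40 g. Origin: on the axis, underside of the flange, which lies on the port's top; the grip's top is 42 mm above; z is the axis, upward. Either plug may be the unlatched one
- plug_b: blue plug in port_b: round ribbed grip 22 mm in diameter, 37 mm tall, on a flange 32 mm in diameter, 5 mm thick; below it a steel shank 10 mm in diameter that ends in a bulb 16 mm in diameter, 26 mm below the flange; 40 g. Origin: on the axis, underside of the flange, which lies on the port's top; the grip's top is 42 mm above; z is the axis, upward. Either plug may be the unlatched one
- plug_a_grip (a point): middle of plug_a's grip, on its axis, 27 mm above the plug's origin. A latched plug, whichever it is, rises freely through a play of unknown size (1 to 8 mm), then a springy latch in the port holds it, giving about 0.2 mm per newton, and draws it back when let go; it then drops home
- plug_b_grip (a point): middle of plug_b's grip, on its axis, 27 mm above the plug's origin. An unlatched plug, whichever it is, slides out of its port against a rubbing force of 3 to 5 N (up to 8 N at the start), and is free once it has risen 26 mm
- reject_tray: shallow red tray 140 x 140 mm, 25 mm tall, walls and floor 4 mm thick, fixed. Origin: centre of its underside
- timer: white timer 64 x 70 x 20 mm, loose on the bench, not to be disturbed. Origin: centre of its underside
- petri1: petri dish with cream medium, 58 mm in diameter, 15 mm tall, loose, not to be disturbed. Origin: centre of its underside
- petri2: petri dish with pink medium, 58 mm in diameter, 15 mm tall, loose, not to be disturbed. Origin: centre of its underside
- latch_a: spring latch with four claws, hidden inside port_a; caught on the plug's bulb or standing open, which cannot be seen. Origin: centre of the port's top face. It is reached only by way of the plug
- latch_b: spring latch with four claws, hidden inside port_b; caught on the plug's bulb or standing open, which cannot be seen. Origin: centre of the port's top face. It is reached only by way of the plug
There are look-alikes about, which are no part of the job. What is shaped like the plug_b but yellow is not meant.

How it is judged:
On the way:
1. the plug that is latched pulls on the latch in its port with 8.5 to 16 N for half a second ((contact force between plug_a and latch_a between 8.5 and 16 N or contact force between plug_b and latch_b between 8.5 and 16 N)), for 0.5 s.
At the end, for the whole second after the job is handed in: the plug that slid out lies or stands at rest inside the red tray, let go; the other plug is at rest in its port, on its axis, its flange within 5 mm of the port's top, let go (((x of plug_a_grip in the frame of reject_tray between -0.066 and 0.066 m and y of plug_a_grip in the frame of reject_tray between -0.066 and 0.066 m and height (world z) of plug_a_grip below 0.062 m and contact force between plug_a and reject_tray above 0.1 N and linear speed of each of plug_a, plug_b below 0.03 m/s and z of plug_b in the frame of port_b below 0.05 m and horizontal distance between plug_b and port_b below 0.003 m) or (x of plug_b_grip in the frame of reject_tray between -0.066 and 0.066 m and y of plug_b_grip in the frame of reject_tray between -0.066 and 0.066 m and height (world z) of plug_b_grip below 0.062 m and contact force between plug_b and reject_tray above 0.1 N and linear speed of each of plug_b, plug_a below 0.03 m/s and z of plug_a in the frame of port_a below 0.05 m and horizontal distance between plug_a and port_a below 0.003 m))); the robot touches nothing.
It fails at once if a latch is pulled with more than 20 N (contact force between plug_a and latch_a above 20 N or contact force between plug_b and latch_b above 20 N).
It fails at once if the timer is moved more than 15 mm (distance of timer from where it was at the start of the episode above 0.015 m).
It fails at once if a petri dish is moved more than 15 mm (distance of any of petri1, petri2 from where it was at the start of the episode above 0.015 m).
It also fails if it takes over 67 s, if anything falls off the work surface, if the arm or the gripper's body presses on something with over 40 N, if the wrist force passes 120 N, or if a joint passes its speed limit or range.

## Working session

There is one attempt and no reset: what is moved stays moved. The work goes in short steps, Python scripts to look and compute and a tool call to move; the robot and the scene stay as the last step left them, time stands still between calls to the robot, and variables do not carry over. Pictures are saved under pics/ and viewed, and the job is handed in when it is done.

Besides the shell and the picture viewer there is one more tool, called as name(argument=value, ...) on one line, values as JSON. step_arm: Moves the arm, as the interface text tells. Its arguments: {"type":"object","properties":{"commands":{"type":"array"}},"required":["commands"]}

```bash
mkdir -p pics; ls
python3 - <<'E'
from plant import *
import cv2,numpy as np
s=read_state();print(s)
for n in ("side","top"):
    c=capture(n);cv2.imwrite(f"pics/{n}0.png",c["frame"][:,:,::-1]);print(n,c["vfov"],c["cx"],c["cy"],c["R"],c["t"])
    np.savez(f"{n}0.npz",**c)
E
```

```text
pics
{'t': 0.0, 'joint_pos': array([ 1.11369593e+00,  3.81142736e-01,  1.29825503e+00, -9.27319764e-06,
        1.46356900e+00, -2.15327342e-01]), 'qd': array([ 0.00151662,  0.00013086, -0.00203466,  0.00132987, -0.00010056,
       -0.00013522]), 'effort': array([ 2.00000122e-04, -4.37937820e+01, -2.24558437e+01,  7.13564479e-02,
        3.52505408e-02, -1.20776022e-04]), 'tcp_pos': array([0.13157647, 0.53374202, 0.2381683 ]), 'tcp_rot': array([ 0.18879206,  1.56289469, -0.19083864]), 'force': array([ 0.56352393, -0.2544632 , -0.5527859 ]), 'ft_torque': array([-0.00598076, -0.01353053, -0.01996574]), 'finger_gap': 0.08824923862746036}
side 46.810591347168504 284.763939592348 209.59193937773128 [[ 0.8023964  -0.59678914 -0.00165398]
 [-0.38355055 -0.51356508 -0.76755448]
 [ 0.45721875  0.61651734 -0.64098158]] [-0.42272987  0.28160108  0.6770724 ]
top 49.52779177062227 284.218663120505 209.44707989514274 [[ 0.00948248 -0.9989531   0.04475258]
 [-0.98925475 -0.01590134 -0.14533471]
 [ 0.14589419 -0.04289356 -0.98836988]] [0.02465509 0.56302889 0.83021657]
```

View pics/side0.png

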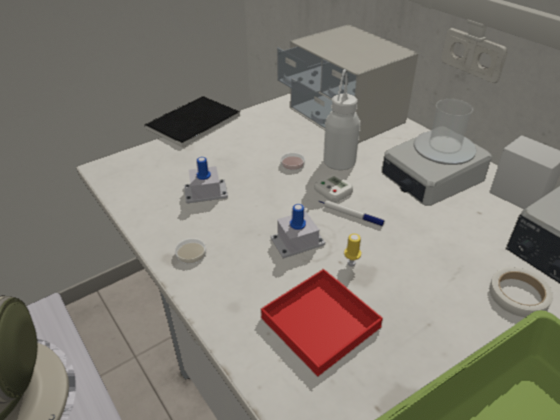

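View pics/top0.png

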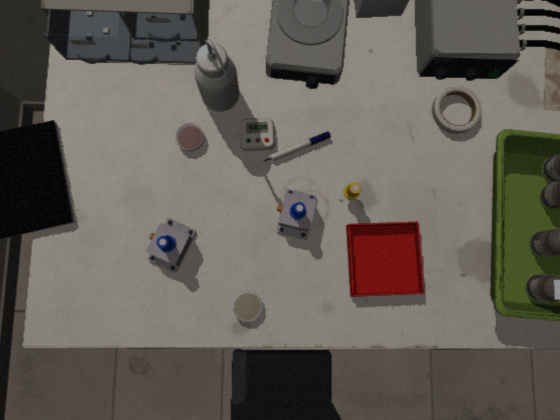

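The picture shows two blue plugs, at top-view pixels (298,211) and (167,243), both standing in metal ports. The plug-like thing at (352,191) is yellow, so it is the decoy. The red tray is at (386,259). I'll measure these now and confirm in a crop.

```bash
cat > h.py <<'E'
import numpy as np,cv2
def f(c): return 210/np.tan(np.radians(float(c["vfov"]))/2)
def ray(c,u,v):
    d=np.array([(u-c["cx"])/f(c),(v-c["cy"])/f(c),1.]);R=c["R"]
    o=-R.T@c["t"];d=R.T@d;return o,d/np.linalg.norm(d)
def onz(c,u,v,z):
    o,d=ray(c,u,v);return o+d*(z-o[2])/d[2]
def tri(c1,p1,c2,p2):
    o1,d1=ray(c1,*p1);o2,d2=ray(c2,*p2)
    s=np.linalg.lstsq(np.c_[d1,-d2],o2-o1,rcond=None)[0]
    a=o1+s[0]*d1;b=o2+s[1]*d2;return (a+b)/2,np.linalg.norm(a-b)
def proj(c,X):
    p=c["R"]@np.asarray(X)+c["t"];return np.array([c["cx"],c["cy"]])+f(c)*p[:2]/p[2]
def blobs(c,lo,hi,amin=30):
    h=cv2.cvtColor(c["frame"],cv2.COLOR_RGB2HSV);m=cv2.inRange(h,lo,hi)
    n,l,s,ce=cv2.connectedComponentsWithStats(m)
    return [(s[i],ce[i],l==i) for i in range(1,n) if s[i,4]>=amin]
E
python3 - <<'E'
from h import *
for n in ("side","top"):
    c=dict(np.load(n+"0.npz"))
    for nm,lo,hi in (("blue",(105,120,60),(130,255,255)),("red",(0,150,60),(8,255,255)),("yel",(20,130,80),(32,255,255))):
        for s,ce,m in blobs(c,lo,hi): print(n,nm,s,ce.round(1))
    fr=c["frame"][:,:,::-1]
    for i,(u,v) in enumerate([(205,175),(298,225)] if n=="side" else [(170,244),(298,212)]):
        cr=cv2.resize(fr[v-40:v+40,u-40:u+40],(390,390),interpolation=cv2.INTER_CUBIC)
        if i==0: a=cr
    cv2.imwrite(f"pics/crop_{n}.png",np.hstack([a,cr]))
E
python3 -c "
import cv2,numpy as np
cv2.imwrite('pics/crop.png',cv2.resize(np.vstack([cv2.imread('pics/crop_side.png'),cv2.imread('pics/crop_top.png')]),(600,600)))"
```

```text
side blue [197 159  13  20 179] [202.5 170. ]
side blue [290 207  15  22 231] [297.4 218.9]
side blue [364 215  19   9  67] [373.3 218.8]
side red [ 262  270  120  106 6954] [320.7 320.5]
side yel [345 236  16  24 252] [352.7 249.2]
top blue [290 202  16  17 116] [296.5 209.6]
top blue [157 235  19  17 115] [165.5 241.4]
top red [ 347  222   77   75 4756] [384.5 259.7]
top yel [344 183  17  17 134] [351.1 190.3]
```

View pics/crop.png

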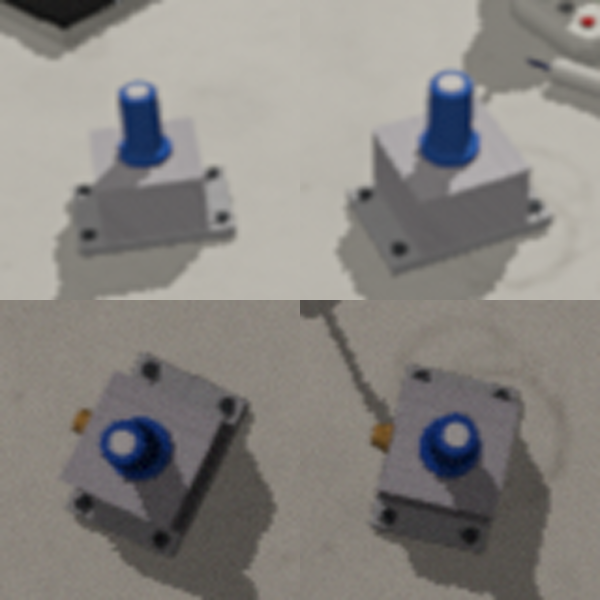

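The crops confirm it: both ports hold blue plugs. The pale cap centres are at about side (201.5,159) and (298,206), and top (162.5,242) and (299.5,208). I'll refine these and triangulate.

Run:
```python
from h import *
S=dict(np.load("side0.npz"));T=dict(np.load("top0.npz"))
def cap(c,u,v):
    g=c["frame"].astype(float);h=cv2.cvtColor(c["frame"],cv2.COLOR_RGB2HSV)
    y,x=np.mgrid[0:420,0:560];k=(np.hypot(x-u,y-v)<4.5)
    w=np.clip(g.min(2)-g.min(2)[k].max()*.5,0,None)*k
    return (x*w).sum()/w.sum(),(y*w).sum()/w.sum()
P={}
for n,ps,pt in (("left",(201.5,159),(162.5,242)),("mid",(298,206.3),(299.6,208))):
    a,b=cap(S,*ps),cap(T,*pt)
    print(n,np.round(a,1),np.round(b,1),tri(S,a,T,b),onz(S,*a,.087),onz(T,*b,.087), 'r',np.hypot(*onz(T,*b,.087)[:2]))
# tray: rim top corners z=.025
for n,c in (("side",S),("top",T)):
    b=max(blobs(c,(0,150,60),(8,255,255)),key=lambda q:q[0][4])
    cnt=max(cv2.findContours(b[2].astype(np.uint8),0,2)[0],key=cv2.contourArea)
    q=cv2.approxPolyDP(cnt,8,True)[:,0]
    X=np.array([onz(c,*p,.025 )for p in q]);print(n,q.tolist(),X.round(3).tolist(),X.mean(0), np.linalg.norm(np.roll(X,1,0)-X,axis=1))
    print("floor",onz(c,*b[1],.008))
# petri, timer
for nm,p in (("petri1",(247,309)),("petri2",(190,139)),("timer",(257,135)),("yel",(352,190))): print(nm,onz(T,*p,.012))
for p in ((205,190),(298,235)): pass
```

```text
left [201.2 157.5] [162.1 241.5] (array([0.49574495, 0.2478322 , 0.09270458]), np.float64(0.0026059867356094876)) [0.5005679  0.25511315 0.087     ] [0.494995 0.24968  0.087   ] r 0.5544007095125238
mid [297.8 205.5] [299.2 207.5] (array([0.56005293, 0.00658096, 0.09206534]), np.float64(0.0021827311335476905)) [0.56496758 0.01103767 0.087     ] [0.55987109 0.00675301 0.087     ] r 0.5599118138077053
side [[324, 270], [262, 309], [317, 375], [381, 320]] [[0.54, -0.098, 0.025], [0.404, -0.103, 0.025], [0.4, -0.247, 0.025], [0.543, -0.233, 0.025]] [ 0.47173726 -0.17032862  0.025     ] [0.13573002 0.13543103 0.14406311 0.14289111]
floor [ 0.47463551 -0.16780014  0.008     ]
top [[417, 222], [391, 223], [414, 222], [415, 231], [347, 225], [351, 295], [423, 292]] [[0.544, -0.23, 0.025], [0.541, -0.179, 0.025], [0.544, -0.224, 0.025], [0.526, -0.226, 0.025], [0.536, -0.092, 0.025], [0.402, -0.098, 0.025], [0.409, -0.237, 0.025]] [ 0.50049639 -0.18369886  0.025     ] [0.13559182 0.05181932 0.0458447  0.01778899 0.13443134 0.13435438
 0.13971141]
floor [ 0.47048364 -0.16845947  0.008     ]
petri1 [0.373763   0.09985528 0.012     ]
petri2 [0.70648819 0.22086733 0.012     ]
timer [0.71796468 0.08706075 0.012     ]
yel [ 0.6084338  -0.10488247  0.012     ]
```

Run:
```python
from plant import *
from scipy.spatial.transform import Rotation as R
s=read_state();print(R.from_rotvec(s['tcp_rot']).as_matrix().round(3))
from h import *
S=dict(np.load("side0.npz"));T=dict(np.load("top0.npz"))
print(tri(S,(201.4,158.7),T,(162.1,241.5)),tri(S,(298,206.3),T,(299.2,207.5)))
```

```text
[[-0.001  0.239  0.971]
 [-0.001  0.971 -0.239]
 [-1.    -0.001 -0.   ]]
(array([0.49604971, 0.24854918, 0.0892198 ]), np.float64(0.002703255456492812)) (array([0.56031189, 0.00636811, 0.09012031]), np.float64(0.00220120823578065))
```

step_arm(commands=[0.036, -0.0285, 0, 0, 0, 0, 1, 0.036, -0.0285, 0, 0, 0, 0, 1, 0.036, -0.0285, 0, 0, 0, 0, 1, 0.036, -0.0285, 0, 0, 0, 0, 1, 0.036, -0.0285, 0, 0, 0, 0, 1, 0.036, -0.0285, 0, 0, 0, 0, 1, 0.036, -0.0285, 0, 0, 0, 0, 1, 0.036, -0.0285, 0, 0, 0, 0, 1, 0.036, -0.0285, 0, 0, 0, 0, 1, 0.039, -0.0285, 0, 0, 0, 0, 1])

```text
t: 1.35
tcp_pos: [0.4956, 0.2479, 0.2385]
tcp_rot: [0.19, 1.563, -0.19]
force: [-0.2, -0.0, -0.2]
finger_gap: 0.0878
```

step_arm(commands=[0, 0, -0.032, 0, 0, 0, 1, 0, 0, -0.032, 0, 0, 0, 1, 0, 0, -0.032, 0, 0, 0, 1, 0, 0, -0.03, 0, 0, 0, 1, 0, 0, 0, 0, 0, 0, 1])

```text
t: 1.98
tcp_pos: [0.4937, 0.2487, 0.111]
tcp_rot: [0.189, 1.567, -0.191]
force: [-0.4, -0.4, 0.8]
finger_gap: 0.088
```

```bash
cat > shot.py <<'E'
import sys
from plant import *
from h import *
tag=sys.argv[1];out=[]
for n,(u,v) in zip(("side","top"),((int(sys.argv[2]),int(sys.argv[3])),(int(sys.argv[4]),int(sys.argv[5])))):
    c=capture(n);np.savez(n+tag+".npz",**c);u=min(max(u,50),509);v=min(max(v,50),369)
    out.append(cv2.resize(c["frame"][v-50:v+50,u-50:u+50,::-1],(400,400),interpolation=cv2.INTER_CUBIC))
cv2.imwrite(f"pics/{tag}.png",np.hstack(out));s=read_state();print(s["t"],s["tcp_pos"].round(4),s["force"].round(2))
E
python3 shot.py p1 202 165 165 240
```

```text
2.075 [0.495  0.2491 0.1135] [ 0.7   0.28 -0.29]
```

View pics/p1.png

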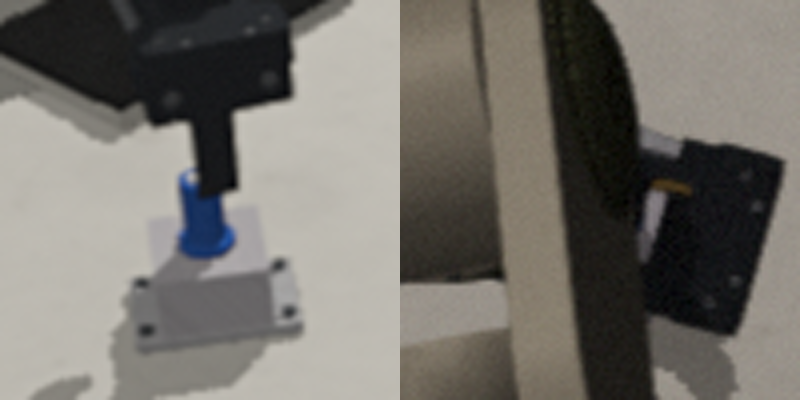

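The side view shows the near finger beside the blue grip at (200,205 in the crop), aligned closely enough. Next I descend and close.

step_arm(commands=[0, 0, -0.02, 0, 0, 0, 1, 0, 0, -0.02, 0, 0, 0, 1, 0, 0, -0.016, 0, 0, 0, 1, 0, 0, 0, 0, 0, 0, 1, 0, 0, 0, 0, 0, 0, 0])

```text
t: 2.7
tcp_pos: [0.4954, 0.2492, 0.0581]
tcp_rot: [0.19, 1.56, -0.189]
force: [0.3, 0.3, -0.4]
finger_gap: 0.0806
```

```bash
python3 shot.py p2 202 165 165 240
```

```text
2.8 [0.4952 0.2492 0.0579] [ 0.86 -0.15 -0.76]
```

View pics/p2.png

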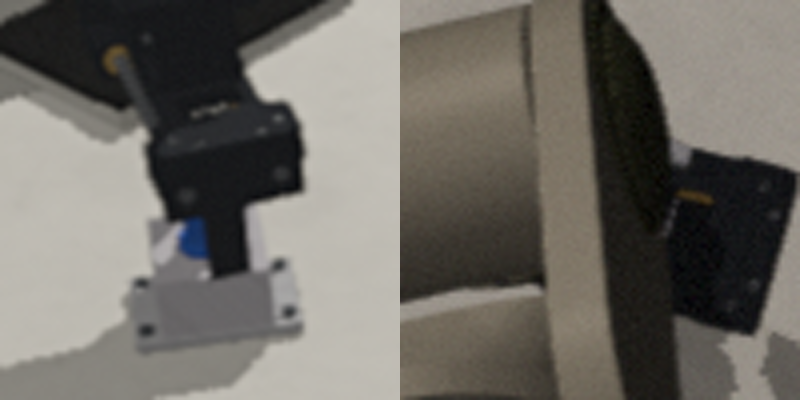

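The fingers straddle the grip, clear of the block. I'll close in stages and watch the lateral force.

step_arm(commands=[0, 0, 0, 0, 0, 0, -0.38, 0, 0, 0, 0, 0, 0, -0.38, 0, 0, 0, 0, 0, 0, -0.38, 0, 0, 0, 0, 0, 0, -0.38])

```text
t: 3.3
tcp_pos: [0.4947, 0.249, 0.0567]
tcp_rot: [0.19, 1.563, -0.19]
force: [0.3, 0.0, 0.2]
finger_gap: 0.0321
```

step_arm(commands=[0, 0, 0, 0, 0, 0, -0.45, 0, 0, 0, 0, 0, 0, -0.45])

```text
t: 3.55
tcp_pos: [0.4947, 0.249, 0.0567]
tcp_rot: [0.19, 1.563, -0.19]
force: [-0.3, 0.1, -0.1]
finger_gap: 0.0242
```

step_arm(commands=[0, 0, 0, 0, 0, 0, -1, 0, 0, 0, 0, 0, 0, -1])

```text
t: 3.8
tcp_pos: [0.4949, 0.2493, 0.0569]
tcp_rot: [0.19, 1.562, -0.189]
force: [0.6, 2.4, -0.1]
finger_gap: 0.0211
```

step_arm(commands=[0, 0, 0, 0, 0, 0, -1])

```text
t: 3.92
tcp_pos: [0.4949, 0.2493, 0.0569]
tcp_rot: [0.19, 1.562, -0.189]
force: [1.4, 3.1, 1.2]
finger_gap: 0.0215
```

step_arm(commands=[0, 0, 0, 0, 0, 0, -1])

```text
t: 4.05
tcp_pos: [0.4949, 0.2492, 0.0569]
tcp_rot: [0.19, 1.562, -0.189]
force: [0.8, 4.3, 0.9]
finger_gap: 0.0209
```

step_arm(commands=[0.0002, 0.0008, 0, 0, 0, 0, -1, 0, 0, 0, 0, 0, 0, -1])

```text
t: 4.3
tcp_pos: [0.4948, 0.2496, 0.0568]
tcp_rot: [0.189, 1.563, -0.19]
force: [-0.1, 0.4, 2.1]
finger_gap: 0.0211
```

step_arm(commands=[0, 0, 0.001, 0, 0, 0, -1])

```text
t: 4.42
tcp_pos: [0.4947, 0.2496, 0.0575]
tcp_rot: [0.189, 1.563, -0.19]
force: [-0.4, 1.4, -0.9]
finger_gap: 0.021
```

step_arm(commands=[0, 0, 0.001, 0, 0, 0, -1])

```text
t: 4.55
tcp_pos: [0.4947, 0.2496, 0.0586]
tcp_rot: [0.189, 1.563, -0.19]
force: [-0.1, 0.3, -1.6]
finger_gap: 0.0211
```

step_arm(commands=[0, 0, 0.001, 0, 0, 0, -1])

```text
t: 4.68
tcp_pos: [0.4947, 0.2496, 0.0597]
tcp_rot: [0.19, 1.563, -0.19]
force: [0.1, 0.8, -0.6]
finger_gap: 0.0211
```

step_arm(commands=[0, 0, 0.001, 0, 0, 0, -1])

```text
t: 4.8
tcp_pos: [0.4948, 0.2497, 0.0608]
tcp_rot: [0.19, 1.563, -0.19]
force: [0.0, 0.7, -1.6]
finger_gap: 0.0211
```

step_arm(commands=[0, 0, 0.001, 0, 0, 0, -1])

```text
t: 4.92
tcp_pos: [0.4947, 0.2497, 0.0615]
tcp_rot: [0.19, 1.563, -0.19]
force: [0.6, 0.2, -4.6]
finger_gap: 0.0208
```

step_arm(commands=[0, 0, 0.0007, 0, 0, 0, -1, 0, 0, 0, 0, 0, 0, -1])

```text
t: 5.18
tcp_pos: [0.4946, 0.2497, 0.062]
tcp_rot: [0.19, 1.563, -0.19]
force: [-0.2, -0.0, -8.0]
finger_gap: 0.0211
```

step_arm(commands=[0, 0, 0.0005, 0, 0, 0, -1])

```text
t: 5.3
tcp_pos: [0.4946, 0.2497, 0.0625]
tcp_rot: [0.19, 1.563, -0.19]
force: [0.7, 1.3, -9.9]
finger_gap: 0.0211
```

step_arm(commands=[0, 0, 0.0006, 0, 0, 0, -1, 0, 0, 0, 0, 0, 0, -1])

```text
t: 5.55
tcp_pos: [0.4946, 0.2497, 0.0631]
tcp_rot: [0.19, 1.563, -0.19]
force: [0.7, 0.6, -12.0]
finger_gap: 0.0211
```

step_arm(commands=[0, 0, 0, 0, 0, 0, -1])

```text
t: 5.68
tcp_pos: [0.4946, 0.2497, 0.0632]
tcp_rot: [0.189, 1.563, -0.19]
force: [0.3, 0.2, -12.6]
finger_gap: 0.0209
```

step_arm(commands=[0, 0, 0, 0, 0, 0, -1, 0, 0, 0, 0, 0, 0, -1, 0, 0, 0, 0, 0, 0, -1, 0, 0, 0, 0, 0, 0, -1])

```text
t: 6.18
tcp_pos: [0.4947, 0.2497, 0.0634]
tcp_rot: [0.19, 1.563, -0.19]
force: [-1.4, -0.5, -13.5]
finger_gap: 0.0211
```

step_arm(commands=[0, 0, 0, 0, 0, 0, -1, 0, 0, 0, 0, 0, 0, -1, 0, 0, 0, 0, 0, 0, -1, 0, 0, 0, 0, 0, 0, -1])

```text
t: 6.68
tcp_pos: [0.4948, 0.2497, 0.0635]
tcp_rot: [0.19, 1.563, -0.19]
force: [-0.3, -0.2, -14.1]
finger_gap: 0.0212
```

step_arm(commands=[0, 0, 0, 0, 0, 0, -1])

```text
t: 6.8
tcp_pos: [0.4948, 0.2498, 0.0635]
tcp_rot: [0.19, 1.563, -0.19]
force: [-0.4, -1.5, -13.5]
finger_gap: 0.0208
```

The pull held at 12–14 N for over 1 s with no slide, so the left plug is latched. I'll lower it home and release.

step_arm(commands=[0, 0, -0.002, 0, 0, 0, -1, 0, 0, -0.002, 0, 0, 0, -1, 0, 0, -0.0025, 0, 0, 0, -1, 0, 0, 0, 0, 0, 0, -1])

```text
t: 7.3
tcp_pos: [0.4955, 0.25, 0.0577]
tcp_rot: [0.191, 1.561, -0.189]
force: [-0.2, 0.8, -0.4]
finger_gap: 0.0209
```

step_arm(commands=[0, 0, 0, 0, 0, 0, -0.4, 0, 0, 0, 0, 0, 0, 0.2, 0, 0, 0, 0, 0, 0, 0.2, 0, 0, 0, 0, 0, 0, 0.2, 0, 0, 0, 0, 0, 0, 0.2])

```text
t: 7.92
tcp_pos: [0.4949, 0.2498, 0.057]
tcp_rot: [0.19, 1.562, -0.19]
force: [0.6, 0.2, -1.2]
finger_gap: 0.0529
```

step_arm(commands=[0, 0, 0.02, 0, 0, 0, 0.2, 0, 0, 0.03, 0, 0, 0, 0.2, 0, 0, 0.03, 0, 0, 0, 0.2, 0, 0, 0.04, 0, 0, 0, 0.2, 0.016, -0.055, 0, 0, 0, 0, 0.2, 0.016, -0.055, 0, 0, 0, 0, 0.2, 0.016, -0.055, 0, 0, 0, 0, 0.2, 0.016, -0.055, 0, 0, 0, 0, 0.2, 0, -0.022, 0, 0, 0, 0, 0.2, 0, 0, 0, 0, 0, 0, 0.2])

```text
t: 9.18
tcp_pos: [0.5589, 0.0066, 0.1769]
tcp_rot: [0.192, 1.563, -0.192]
force: [1.6, 0.8, -0.3]
finger_gap: 0.0524
```

```bash
python3 shot.py p3 202 175 165 240
```

```text
9.275 [0.5587 0.0085 0.177 ] [0.62 0.5  0.42]
```

View pics/p3.png

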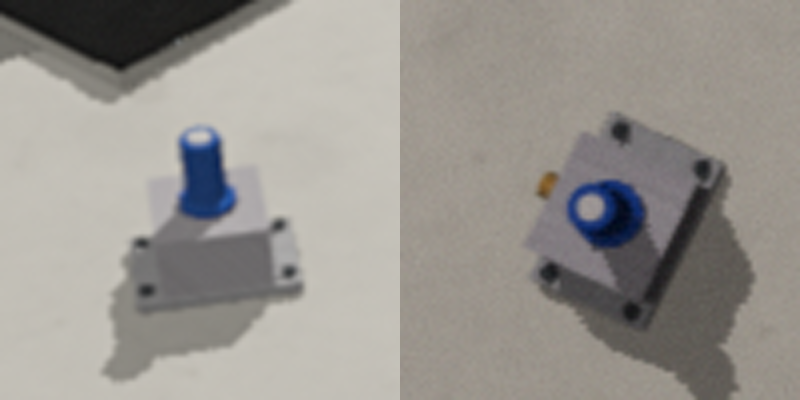

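The left plug is back home: cap at crop (198,138), flange on the block. The tool is now over the middle plug, so I descend.

step_arm(commands=[0.001, 0, -0.03, 0, 0, 0, 0.2, 0, 0, -0.03, 0, 0, 0, 0.2, 0, 0, 0, 0, 0, 0, 0.2, 0, 0, 0, 0, 0, 0, 0.2])

```text
t: 9.78
tcp_pos: [0.5604, 0.0085, 0.1182]
tcp_rot: [0.189, 1.561, -0.189]
force: [-0.2, -0.5, 0.9]
finger_gap: 0.0528
```

```bash
python3 shot.py p4 298 210 299 210
```

```text
9.875 [0.5605 0.0081 0.1184] [-0.36 -0.3   0.61]
```

View pics/p4.png

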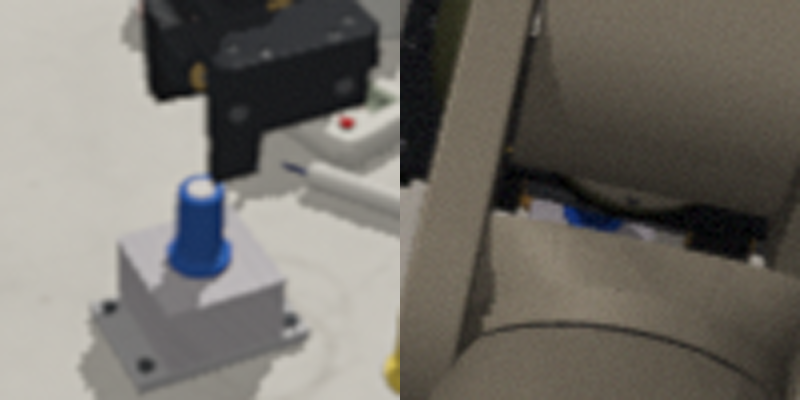

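The finger is above and beside the grip and clear of the yellow plug. I'll shift y by −1 mm and descend.

step_arm(commands=[0, -0.0013, -0.02, 0, 0, 0, 0.2, 0, 0, -0.02, 0, 0, 0, 0.2, 0, 0, -0.02, 0, 0, 0, 0.2, 0, 0, 0, 0, 0, 0, 0.2])

```text
t: 10.38
tcp_pos: [0.5597, 0.0066, 0.0569]
tcp_rot: [0.19, 1.564, -0.19]
force: [-0.0, 0.1, -1.1]
finger_gap: 0.0529
```

step_arm(commands=[0, 0, 0, 0, 0, 0, -0.4, 0, 0, 0, 0, 0, 0, -0.45, 0, 0, 0, 0, 0, 0, -0.45])

```text
t: 10.75
tcp_pos: [0.5601, 0.0064, 0.0577]
tcp_rot: [0.19, 1.561, -0.19]
force: [1.0, 0.2, -0.6]
finger_gap: 0.0255
```

step_arm(commands=[0, 0, 0, 0, 0, 0, -1, 0, 0, 0, 0, 0, 0, -1, 0, 0, 0, 0, 0, 0, -1])

```text
t: 11.12
tcp_pos: [0.5602, 0.0069, 0.0575]
tcp_rot: [0.19, 1.561, -0.189]
force: [0.2, 3.9, 6.0]
finger_gap: 0.021
```

step_arm(commands=[0, 0, 0, 0, 0, 0, -1])

```text
t: 11.25
tcp_pos: [0.5602, 0.0068, 0.0575]
tcp_rot: [0.19, 1.561, -0.189]
force: [0.2, 4.1, 5.5]
finger_gap: 0.0209
```

step_arm(commands=[0, 0.0008, 0.001, 0, 0, 0, -1, 0, 0, 0, 0, 0, 0, -1])

```text
t: 11.5
tcp_pos: [0.5598, 0.0072, 0.0577]
tcp_rot: [0.19, 1.563, -0.19]
force: [1.4, 1.6, -2.8]
finger_gap: 0.0216
```

step_arm(commands=[0, 0, 0.001, 0, 0, 0, -1])

```text
t: 11.62
tcp_pos: [0.5596, 0.0072, 0.0584]
tcp_rot: [0.19, 1.564, -0.19]
force: [1.8, 0.5, -7.4]
finger_gap: 0.0212
```

step_arm(commands=[0, 0, 0.001, 0, 0, 0, -1])

```text
t: 11.75
tcp_pos: [0.5597, 0.0072, 0.0596]
tcp_rot: [0.19, 1.563, -0.19]
force: [2.0, 0.1, -7.0]
finger_gap: 0.0212
```

step_arm(commands=[0, 0, 0.001, 0, 0, 0, -1])

```text
t: 11.88
tcp_pos: [0.5597, 0.0072, 0.0608]
tcp_rot: [0.19, 1.563, -0.19]
force: [1.3, -0.8, -7.2]
finger_gap: 0.0208
```

step_arm(commands=[0, 0, 0.001, 0, 0, 0, -1, 0, 0, 0.001, 0, 0, 0, -1])

```text
t: 12.12
tcp_pos: [0.5598, 0.0072, 0.0631]
tcp_rot: [0.19, 1.563, -0.19]
force: [1.8, -0.1, -6.6]
finger_gap: 0.0212
```

step_arm(commands=[0, 0, 0.001, 0, 0, 0, -1, 0, 0, 0.001, 0, 0, 0, -1])

```text
t: 12.38
tcp_pos: [0.5598, 0.0073, 0.0651]
tcp_rot: [0.19, 1.563, -0.19]
force: [0.9, 0.8, -6.2]
finger_gap: 0.0214
```

step_arm(commands=[0, 0, 0.001, 0, 0, 0, -1])

```text
t: 12.5
tcp_pos: [0.5599, 0.0072, 0.0661]
tcp_rot: [0.19, 1.562, -0.19]
force: [0.4, -0.2, -6.6]
finger_gap: 0.021
```

step_arm(commands=[0, 0, 0.001, 0, 0, 0, -1])

```text
t: 12.62
tcp_pos: [0.5598, 0.0073, 0.0671]
tcp_rot: [0.19, 1.563, -0.19]
force: [0.2, -0.2, -7.1]
finger_gap: 0.0212
```

step_arm(commands=[0, 0, 0.001, 0, 0, 0, -1])

```text
t: 12.75
tcp_pos: [0.5599, 0.0073, 0.0681]
tcp_rot: [0.19, 1.563, -0.19]
force: [0.4, -0.2, -6.7]
finger_gap: 0.0208
```

step_arm(commands=[0, 0, 0.001, 0, 0, 0, -1])

```text
t: 12.88
tcp_pos: [0.5599, 0.0073, 0.0691]
tcp_rot: [0.19, 1.562, -0.19]
force: [0.7, -0.5, -7.3]
finger_gap: 0.0213
```

```bash
python3 shot.py p5 298 210 299 210
```

```text
12.975 [0.5599 0.0073 0.0692] [ 0.24 -0.51 -5.13]
```

View pics/p5.png

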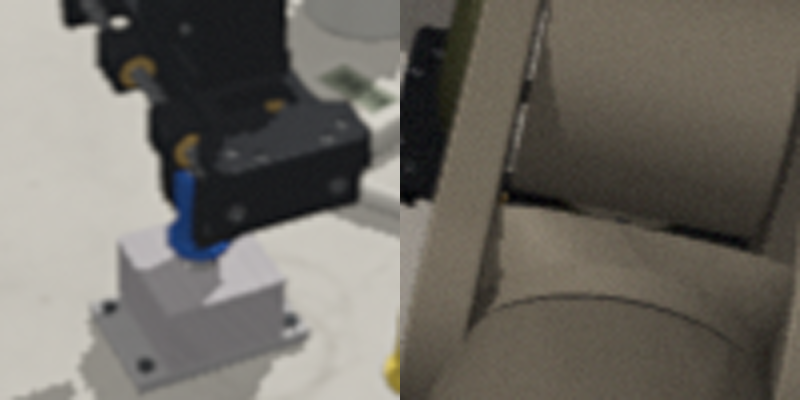

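The flange (crop 198,240) has risen off the block with the shank visible below it. The plug is sliding at a steady ~6.5 N after 12 mm, so it is unlatched. I'll pull it out the rest of the way.

step_arm(commands=[0, 0, 0.0015, 0, 0, 0, -1, 0, 0, 0.0015, 0, 0, 0, -1, 0, 0, 0.0015, 0, 0, 0, -1, 0, 0, 0.0015, 0, 0, 0, -1, 0, 0, 0.0015, 0, 0, 0, -1, 0, 0, 0.0015, 0, 0, 0, -1])

```text
t: 13.72
tcp_pos: [0.5599, 0.0073, 0.0782]
tcp_rot: [0.19, 1.562, -0.19]
force: [0.4, -1.0, -5.3]
finger_gap: 0.0216
```

step_arm(commands=[0, 0, 0.0015, 0, 0, 0, -1, 0, 0, 0.0015, 0, 0, 0, -1, 0, 0, 0.0015, 0, 0, 0, -1, 0, 0, 0.003, 0, 0, 0, -1, 0, 0, 0.01, 0, 0, 0, -1, 0, 0, 0.02, 0, 0, 0, -1, 0, 0, 0.02, 0, 0, 0, -1, 0, 0, 0.01, 0, 0, 0, -1])

```text
t: 14.72
tcp_pos: [0.5602, 0.0072, 0.1471]
tcp_rot: [0.19, 1.56, -0.19]
force: [-0.0, 0.1, -0.9]
finger_gap: 0.0212
```

```bash
python3 shot.py p6 298 190 299 210
```

```text
14.825 [0.5602 0.0073 0.1466] [ 0.73 -0.07 -0.42]
```

View pics/p6.png

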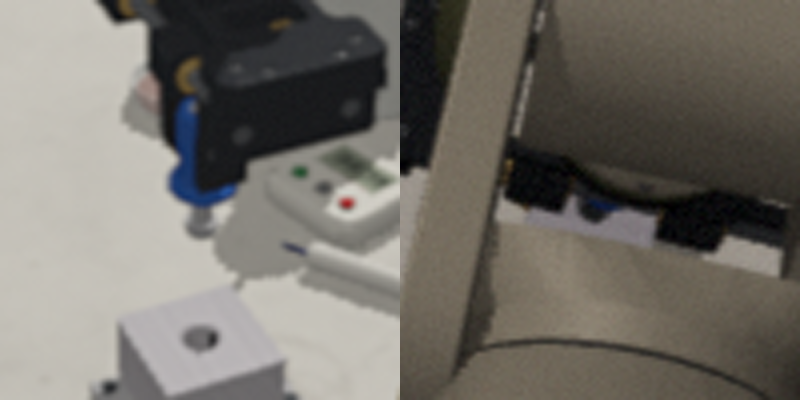

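The plug is held with its shank hanging free at crop (200,215), and the hole is empty at (200,338). Now to the tray.

step_arm(commands=[-0.0176, -0.0352, 0, 0, 0, 0, -1, -0.0176, -0.0352, 0, 0, 0, 0, -1, -0.0176, -0.0352, 0, 0, 0, 0, -1, -0.0176, -0.0352, 0, 0, 0, 0, -1, -0.0176, -0.0352, 0, 0, 0, 0, -1, 0, 0, -0.03, 0, 0, 0, -1, 0, 0, -0.03, 0, 0, 0, -1, 0, 0, -0.02, 0, 0, 0, -1, 0, 0, -0.01, 0, 0, 0, -1, 0, 0, 0, 0, 0, 0, -1])

```text
t: 16.08
tcp_pos: [0.4717, -0.1686, 0.0551]
tcp_rot: [0.19, 1.564, -0.189]
force: [-0.2, -0.2, -0.8]
finger_gap: 0.0213
```

```bash
python3 shot.py p7 321 300 385 259
```

```text
16.175 [ 0.4722 -0.1688  0.0561] [ 0.32  0.01 -0.29]
```

View pics/p7.png

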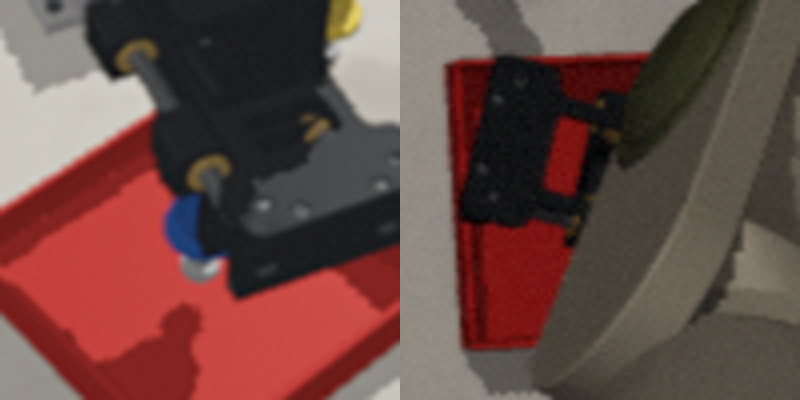

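The plug hangs over the tray middle. Lowering by small steps until it touches.

step_arm(commands=[0, 0, -0.004, 0, 0, 0, -1, 0, 0, -0.003, 0, 0, 0, -1, 0, 0, 0, 0, 0, 0, -1])

```text
t: 16.55
tcp_pos: [0.4718, -0.1687, 0.0484]
tcp_rot: [0.19, 1.563, -0.19]
force: [0.2, 0.7, -0.5]
finger_gap: 0.0215
```

step_arm(commands=[0, 0, -0.002, 0, 0, 0, -1])

```text
t: 16.68
tcp_pos: [0.472, -0.1688, 0.0466]
tcp_rot: [0.19, 1.562, -0.19]
force: [-0.2, 0.0, -0.3]
finger_gap: 0.021
```

step_arm(commands=[0, 0, -0.002, 0, 0, 0, -1])

```text
t: 16.8
tcp_pos: [0.4719, -0.1687, 0.0445]
tcp_rot: [0.19, 1.562, -0.19]
force: [-0.3, 0.7, -0.8]
finger_gap: 0.0212
```

Within a couple of millimetres of the floor by the geometry. I'll release slowly, then rise.

step_arm(commands=[0, 0, -0.001, 0, 0, 0, -1, 0, 0, 0, 0, 0, 0, -0.4, 0, 0, 0, 0, 0, 0, 0, 0, 0, 0, 0, 0, 0, 0.3, 0, 0, 0, 0, 0, 0, 0.3, 0, 0, 0, 0, 0, 0, 0.3, 0, 0, 0, 0, 0, 0, 0.3])

```text
t: 17.68
tcp_pos: [0.4719, -0.1687, 0.0436]
tcp_rot: [0.19, 1.562, -0.19]
force: [1.1, -0.6, 0.7]
finger_gap: 0.0574
```

step_arm(commands=[0, 0, 0.01, 0, 0, 0, 0.3, 0, 0, 0.03, 0, 0, 0, 0.3, 0, 0, 0.04, 0, 0, 0, 0.3, 0, 0, 0.04, 0, 0, 0, 0.3, 0, 0, 0.04, 0, 0, 0, 0.3, -0.03, 0.05, 0, 0, 0, 0, 0.3, -0.03, 0.05, 0, 0, 0, 0, 0.3, -0.02, 0.055, 0, 0, 0, 0, 0.3, 0, 0.055, 0, 0, 0, 0, 0.3, 0, 0, 0, 0, 0, 0, 0.3])

```text
t: 18.92
tcp_pos: [0.3911, 0.0441, 0.2044]
tcp_rot: [0.186, 1.562, -0.185]
force: [0.7, 0.3, 0.0]
finger_gap: 0.0574
```

```bash
python3 shot.py p8 321 310 385 259
python3 - <<'E'
from plant import *
import cv2
for n in("side","top"):cv2.imwrite(f"pics/{n}9.png",capture(n)["frame"][:,:,::-1])
E
```

```text
19.025 [0.3919 0.0413 0.204 ] [ 0.53 -0.1  -0.9 ]
```

View pics/p8.png

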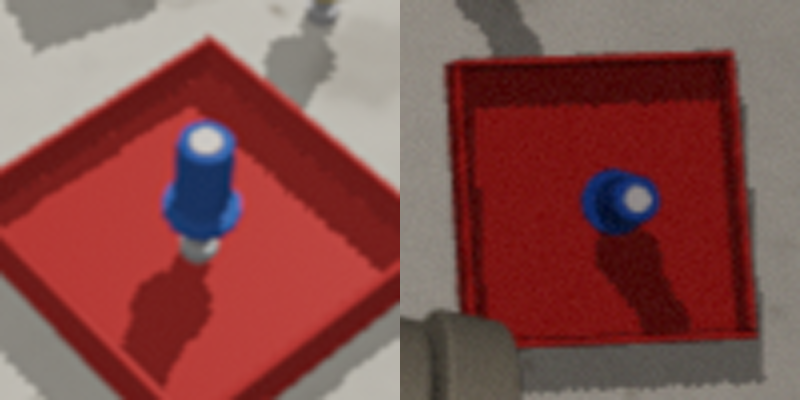

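View pics/side9.png

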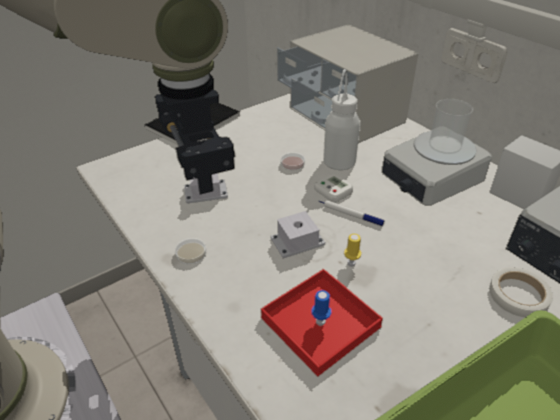

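View pics/top9.png

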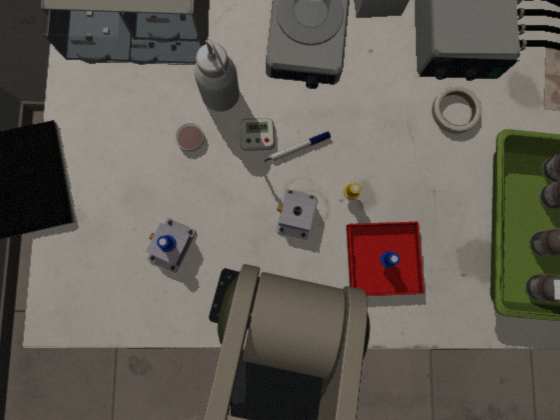

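The top view shows the plug standing in the tray at (390,259) and the left plug home at (167,243). The timer and dishes are at the same pixels as at the start; petri1 is hidden in this view but unchanged at side (190,252). The plug never touched the floor with the TCP at 0.0436, so its grip stands at about 0.057 m, under the 0.062 limit. One last stability check, then I hand in.

Run:
```python
from plant import *
from h import *
a=dict(np.load("topp8.npz"));b=dict(np.load("sidep8.npz"))
T=capture("top");S=capture("side")
bl=lambda c,f:[q[1].round(1) for q in blobs(c,(105,120,60),(130,255,255)) if f(q[1])]
print([bl(c,lambda p:p[0]>370 and p[1]>240) for c in(a,T)],[bl(c,lambda p:p[1]>280) for c in(b,S)])
# cap: crop px (638-400,198)/4 and (206,142)/4
print(tri(b,(271+206/4-.5,260+142/4-.5),a,(335+238/4-.5,209+198/4-.5)))
print(read_state()["t"]);close_job()
```

```text
[[array([388.3, 257.9])], [array([388.2, 258. ])]] [[array([321.2, 307.8])], [array([321.2, 307.8])]]
(array([ 0.47161318, -0.16889308,  0.07411556]), np.float64(0.0010511836090272776))
19.225
the job is handed in; nothing more can be done
```

I tested both plugs, left the latched one in its port, put the loose one in the red tray, and handed the job in at 19.2 s. The hand-in gives no verdict.

- **Left plug, latched:** it rose freely through about 4 mm, then the latch held it. The pull stayed at 12–14 N for over a second, slightly above the 12 N you asked for and well under the 20 N limit. I lowered it home, let go, and the pictures show its flange back on the port.
- **Middle plug, unlatched:** it slid out against a steady pull of about 6–7 N, never reaching 12 N, so there was no pull to hold for a second. That is a little above the 3–5 N rubbing force given, though the pictures showed it rising out cleanly. I set it down in the middle of the tray.

**Last checks:**
- The tray plug stands at rest, let go, and did not move between pictures. Its top measured 0.074 m high, which puts the middle of its grip near 0.059 m, under the 0.062 m limit.
- The timer and petri2 are where they started in both views. The arm hid petri1 in the last top view, so I checked it only from the side, where it had not moved.
- The arm is clear of everything.

**Disagreement:** the two camera views of the plug tops differed by 2–3 mm at the start. I used the top view for position, and the lateral forces during gripping agreed with it to within about 1 mm.

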